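# Hang the offcut pail on the gated bench hook

## Robot

A 6-joint arm with a two-finger parallel gripper is mounted at the origin on a cart in front of the work surface, level with it; the furniture and walls round the work are solid. World frame = base frame: x ahead of the robot, y to its left, z up, the work surface at z = 0. Lengths are in m, angles in degrees, forces in N, time in s.
With the tool pointing down it reaches from about 0.275 to 0.975 m from the base axis. Payload 8.4 kg.
Tool frame: the origin (TCP) lies on the mounting face of the last link; the fingertips stand 190 mm ahead of it and the grasp point (between the pads) lies 171 mm ahead of it; z points along the fingers, y is the line along which they close (so a half turn about z gives the same grasp; the last joint's range is limited). The gripper opens to 92 mm and grips with 3 to 60 N. Pads are 20 mm wide; open, the fingers measure 128 mm over their backs; the gripper's body (75 mm by 189 mm) begins 69 mm behind the grasp point.
Start: joints at [-68.606, 20.225, 93.587, -0, 66.188, -0.138], TCP at [0.229, -0.581, 0.405] pointing down, gripper open.
Joint ranges: [-150.9, 150.9], [-52.94, 120.26], [3.33, 152.33], [-74.26, 254.26], [0, 154.13], [-172.89, 172.89]. Speed limits (degrees/s): [127.2, 127.2, 159.86, 180, 180, 180].

## Interface

Orientations are given as [roll, pitch, yaw] about the fixed x, y, z axes, in that order (R = Rz(yaw) Ry(pitch) Rx(roll)).
In Python, from cell import manip gives the robot as it stands. The module is installed in compiled form; this text tells all that it offers.
- The arm moves only by the tool move_arm, never from a script. Its argument "deltas" is a list that holds one entry, the list of rows, each a list of 5 numbers: the shift along the tool's x, y, z in m, then the turn about the tool's z in rad, then the opening, from 0 (shut) to 1 (fully open). A call has 1 to 8 rows; each row shifts and turns the commanded pose from where the row before left it, along the tool's axes as they then stand; what a row does not reach is not made up. A row lasts 1/8 s, in which the tool goes at most 62.5 mm and 10.7 degrees, less where a joint would pass 70% of its speed; a pose out of reach is approached as far as the arm can. A call is refused whole if a number of a shift passes 0.0625 or a number of a turn 0.188, either way. A call with a gripper value outside its range is refused whole. The fingers move at their own pace and stop on an object; "newtons" is the grip in N (left out, the last holds). Time passes only in rows, so rows that do not move let the fingers close. It gives the time, the measured TCP pose, the force, the opening and the grip force at its end, in the units of the state.
- manip.get_state(): the state, without advancing time (a new reading comes with each control period).
- manip.grab_frame(name): name is "scene" or "top" or "wrist"; returns a dict with "img" (480x640x3 uint8, red, green, blue), "fx", "fy", "cx", "cy" (pixels), "view" (4x4, takes a point from world to camera coordinates). Camera axes: x right, y up, looking along -z (the intrinsics and any distortion apply to the point x, -y, -z); pixel columns grow to the right and rows downward; lengths in m; the calibration is good to about 2 mm. A picture is of the moment at which its call begins. There is no depth.
- manip.close_job(): hands the job in; it is judged then, once.
The state is a dict: "t": time; "qpos": joint angles; "joint_vel": joint speeds; "joint_efforts": joint torques, N m; "tcp_pos": TCP position; "orientation": TCP orientation; "ft_force": force on the tool from outside, world axes, zero at the start; "ft_torque": the same for the moment, N m; "finger_gap": finger opening in m; "grasp_force": force on a finger pad.
Only numpy, scipy, OpenCV 4.12 (cv2) and the standard library are available. Lean on these libraries where they do the work, as an engineer would, in place of code of your own. Each camera call takes 0.05 s, during which the arm holds its last target. There are 200 camera calls.

## Task

Clear the small metal pail of leather offcuts off the bench: while it stands, swing its wire bail up from flat to upright, then lift the pail by the bail and hang it on the hook of the steel stand. The bail must go in past the hook's sprung wire gate and sit in the bottom of the hook with the gate closed again above it and the pail hanging still and level. The hook's bar is clamped by hand and never quite where it was, so feel for the gate, then for the inside of the hook's tip, and slide the bail down along it gently, without forcing the hook. Keep the pail upright and the offcuts in it all the way, do not drop it, and leave the other things on the bench where they are.

Things in the scene. Friction and masses are not known exactly. Their poses are not given: they have to be found in the camera images.
- pail: Small round metal pail, open at the top, 66 mm across at the foot, 85 mm at the rim, 90 mm high, 0.23 to 0.37 kg with its bail and contents, loose. Origin: centre of its underside; z up. Ears 46 mm to either side (own +y and -y), 78 mm up, carry the wire bail. The flat-lying bail points to the pail's own -x.
- bail (a joint): Angle of the wire bail on the pail (rad). 0: lying flat and level to the pail's -x, on the stops of the ears; pi/2: upright over the pail; it goes on to 3.1. It turns freely and falls back flat if let go before it is upright. When the pail hangs, its weight keeps the bail upright.
- bail_hinge (a point): Middle of the line between the two ear pivots, on the pail's axis (fixed to the pail, 78 mm above its underside; axes those of the pail). The bail turns about y through it.
- bail_top (a point): Centre of the bail's straight top bar, 100 mm from the hinge line. The bail is one bent 5 mm steel wire: top bar 38 mm long, rounded corners, then two legs that bow out a little, widest (60 mm over the outer sides) 84 mm from the hinge line, narrowing to 55 mm at 61 mm, then spreading to 92 mm at the ears. y runs along the bar; own -x points from hinge to bar.
- bail_grip (a point): Midway between the two legs at their widest (60 mm overall), 84 mm from the hinge line, 16 mm short of the top bar. Grasped here from above, fingers closing along y across both legs, a light squeeze (3 to 5 N) lets the bail turn between the fingers as it is raised; a firm one (about 25 N) then carries the pail, with the top bar's middle free for the hook.
- hook_stand: Fixed steel stand: foot 112 mm across; column 14 mm thick, 292 mm high. Origin: under the column axis at bench level; z up. From a clamp head on the column an 8 mm bar runs level to the stand's own -x, nominally 256 mm up, and ends in a hook. Head and bar are clamped by hand: the whole hook stands up to 11 mm higher or lower and 10 mm nearer or farther than nominal.
- hook_nominal (a point): Nominal seat, a point of the stand (not of the hook): where the centre of the bail bar would lie fully home in the hook's bottom if clamped exactly; 100 mm to the stand's -x of the column axis, 223.5 mm up; axes those of the stand (x from hook tip to column, y across the hook, z up). The true seat is within 10 mm of it in x and 11 mm in z, at the same y. The bail bar must lie along y.
- hook_front (a point): A point of the stand level with hook_nominal, 40 mm in front of it (to the stand's -x), from where a bail bar lifted 60 mm clears the hook tip. Hook, from its true seat: U of 8 mm bar, open upwards; tip on the -x side, its end 20 mm out and 34 mm up, its inner side leaning from 8 mm out at 5 mm up to 13 mm out at 24 mm up; on the +x side the shank rises into the arm, 32 mm up.
- gate (a joint): Angle of the hook's sprung wire gate (rad). 0: closed, level across the mouth 25 mm above the true seat, from its pivot on the shank (13.5 mm to the seat's +x side) to the inside of the tip; a loop of 3 mm wire, 12 mm wide, 22 mm long. It swings only down into the hook, to 1.35; the spring takes 2 N at its free end closed, 5 N at 0.8 rad. A bar slid down the tip passes its end 6 mm above the seat.
- offcut_a: Brown leather offcut, 26x28x10 mm, lying loose in the pail. Origin: centre of its underside.
- offcut_b: A second leather offcut like it, beside the first in the pail.
- offcut_c: A third leather offcut, on top of the other two in the pail.
- mug_with_pens: Mug with pens, 118x107x168 mm, behind the pail; bystander. Origin: centre of its underside.
- thread_spool_cream: Upright cream thread spool, 40x40x55 mm, beside the mug; bystander. Origin: centre of its underside.
- beeswax_cake: Yellow-brown block of wax, 44x52x18 mm, near the front edge; bystander. Origin: centre of its underside.
- hammer_dark: Hammer with a dark handle, 220x86x34 mm, lying near the front edge; bystander. Origin: centre of its underside.
- tea_tin: Black tin lying on its side, 113x96x83 mm, on the left; bystander. Origin: centre of its underside.
- glue_jar: White jar with a black lid, 87x88x93 mm, on the left; bystander. Origin: centre of its underside.
- nail_tin: Open round tin of tacks, 96x96x41 mm, left of the stand; bystander. Origin: centre of its underside.

How it is judged:
By the outcome, as a careful person would: the job done as asked, in the order asked, and still so for the second after the job is handed in, with the robot touching nothing.
It also fails if it takes over 72 s, if anything falls off the work surface, if the arm or the gripper's body presses on something with over 40 N, if the wrist force passes 120 N, or if a joint passes its speed limit or range.

## Working session

There is one attempt and no reset: what is moved stays moved. The work goes in short steps, Python scripts to look and compute and a tool call to move; the robot and the scene stay as the last step left them, time stands still between calls to the robot, and variables do not carry over. Pictures are saved under pics/ and viewed, at most 10 in all, crops included, and the job is handed in when it is done.

Besides the shell and the picture viewer there is one more tool, called after ">>>" as name(argument=value, ...), one argument or row to a line, values as JSON. move_arm: Moves the arm, as the interface text tells. Its arguments: {"type":"object","properties":{"deltas":{"type":"array"},"newtons":{"type":"number"}},"required":["deltas"]}

```bash
mkdir -p pics; cat > h.py <<'E'
import numpy as np, cv2
from cell import manip
def grab(n):
    f=manip.grab_frame(n); return f
def K(f): return np.array([[f['fx'],0,f['cx']],[0,f['fy'],f['cy']],[0,0,1.]])
def ray(f,u,v):
    V=np.array(f['view']); R=V[:3,:3]; o=-R.T@V[:3,3]
    d=R.T@np.array([(u-f['cx'])/f['fx'],-(v-f['cy'])/f['fy'],-1.]); return o,d/np.linalg.norm(d)
def onz(f,u,v,z):
    o,d=ray(f,u,v); return o+d*(z-o[2])/d[2]
def proj(f,p):
    V=np.array(f['view']); c=V[:3,:3]@np.array(p)+V[:3,3]
    return np.array([f['cx']+f['fx']*c[0]/-c[2], f['cy']-f['fy']*c[1]/-c[2]])
def tri(*rs):
    A=0;b=0
    for o,d in rs:
        P=np.eye(3)-np.outer(d,d);A=A+P;b=b+P@o
    return np.linalg.solve(A,b)
def save(f,n): cv2.imwrite('pics/'+n,cv2.cvtColor(f['img'],cv2.COLOR_RGB2BGR))
E
python3 - <<'E'
from h import *
for n in ('scene','top'):
    f=grab(n); save(f,n+'1.png'); print(n,{k:(v if k!='img' else 0) for k,v in f.items()})
print(manip.get_state())
E
```

```text
scene {'img': 0, 'fx': 546.6261318369055, 'fy': 546.6261318369055, 'cx': 316.9397400484488, 'cy': 232.7029415015128, 'view': array([[-0.8632896 , -0.50455669, -0.01239435,  0.5602411 ],
       [ 0.3852389 , -0.67460649,  0.62968013, -0.22985254],
       [-0.32607063,  0.53882152,  0.77675563, -1.36675027],
       [ 0.        ,  0.        ,  0.        ,  1.        ]])}
top {'img': 0, 'fx': 438.0869308281045, 'fy': 438.0869308281045, 'cx': 321.82124587690726, 'cy': 242.8585493182118, 'view': array([[-0.01534541, -0.9998792 ,  0.00246869,  0.12757206],
       [ 0.98539403, -0.01470423,  0.16965376, -0.59467533],
       [-0.16959697,  0.00503604,  0.98550064, -0.90932246],
       [ 0.        ,  0.        ,  0.        ,  1.        ]])}
{'t': 0.1, 'qpos': array([-6.86064083e+01,  2.02565768e+01,  9.36246880e+01, -1.95584205e-03,
        6.61881303e+01, -1.37515543e-01]), 'joint_vel': array([-0.04500356, -0.14213718, -0.01090045, -0.00264473,  0.03896596,
       -0.01030967]), 'joint_efforts': array([-7.98130441e-05, -5.94907701e+01, -3.34929335e+01,  6.98056002e-02,
        1.82629534e-02, -1.80257030e-05]), 'tcp_pos': array([ 0.22929552, -0.58118823,  0.40406074]), 'orientation': array([-1.79930601e+02,  1.62183527e-03,  2.15318989e+01]), 'ft_force': array([ 0.35391072,  0.62865272, -0.29559   ]), 'ft_torque': array([0.02951559, 0.02957579, 0.02029372]), 'grasp_force': 0.0, 'finger_gap': 0.09210457340111522}
```

View pics/scene1.png

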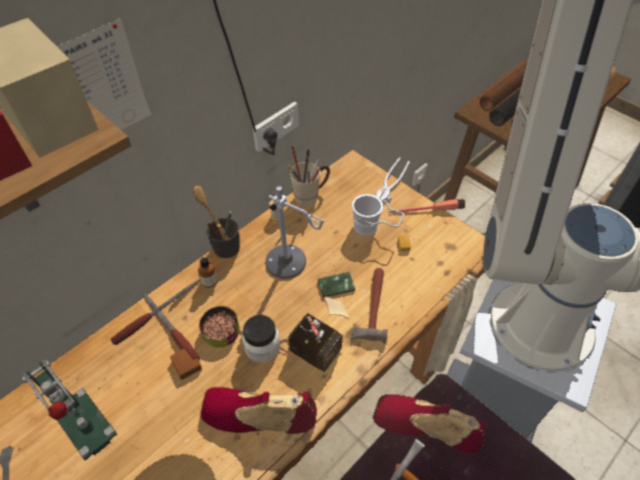

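View pics/top1.png

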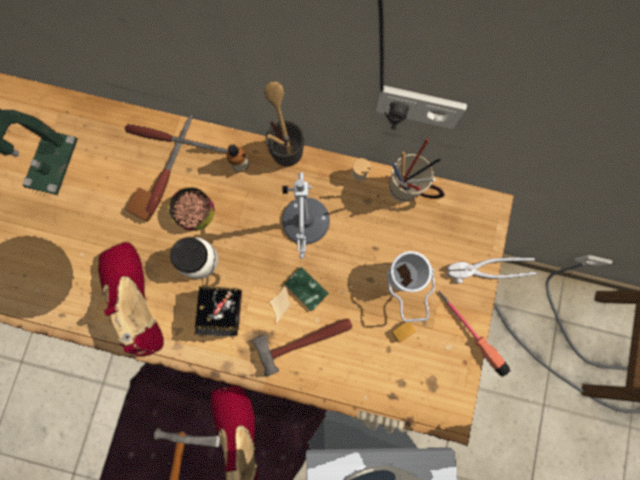

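The scene view shows the pail at about (367,213) and the stand's foot at about (286,262), with its hook at about (318,222). In the top view the pail is at (410,272), its flat bail reaches down to (415,318), and the stand's foot is at (305,220) with the hook tip at (302,250). I'll zoom in on both next.

```bash
python3 - <<'E'
import cv2,numpy as np
t=cv2.imread('pics/top1.png');s=cv2.imread('pics/scene1.png')
def c(im,x,y,w,h,k): return cv2.resize(im[y:y+h,x:x+w],None,fx=k,fy=k,interpolation=cv2.INTER_CUBIC)
a=c(t,375,240,80,100,5) # 400x500
b=c(t,270,165,80,100,5)
cv2.imwrite('pics/c1.png',np.hstack([a,b]))
a=c(s,255,180,80,100,5); b=c(s,340,180,80,100,5)
cv2.imwrite('pics/c2.png',np.hstack([a,b]))
E
```

```text
(no output)
```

View pics/c1.png

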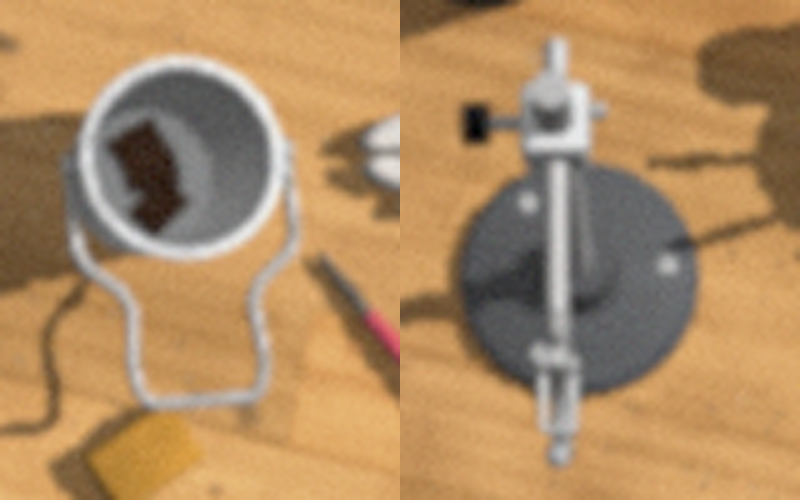

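View pics/c2.png

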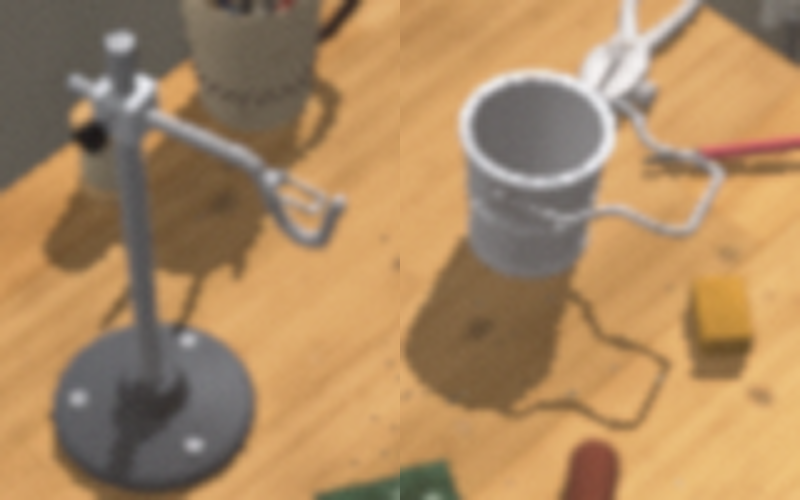

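The crops show these points:
- **Top crop:** rim centred near (182,157), bail bar from (147,402) to (262,400), hook arm along column 558, and hook tip near (560,455).
- **Scene crop:** column top near (120,42), tip near (337,203), and U bottom near (312,240).

Next I'll cast rays from these.

```bash
cat > meas.py <<'E'
from h import *
np.set_printoptions(precision=4,suppress=True)
T=grab('top');S=grab('scene')
def m(x,y,ox,oy): return (x+.5)/5-.5+ox,(y+.5)/5-.5+oy
P=lambda x,y:m(x,y,375,240); H=lambda x,y:m(x-400,y,270,165)
A=lambda x,y:m(x,y,255,180); B=lambda x,y:m(x-400,y,340,180)
print('rim c',onz(T,*P(182,157),.09), 'L',onz(T,*P(79,157),.09),'R',onz(T,*P(287,157),.09))
print('rim scene',onz(S,*B(537,129),.09))
print('bar ends',onz(T,*P(147,402),.078),onz(T,*P(262,399),.078),'scene',onz(S,*B(685,232),.078),onz(S,*B(720,172),.078))
print('tri bar ends L',tri(ray(T,*P(147,402)),ray(S,*B(685,230))),'R',tri(ray(T,*P(263,397)),ray(S,*B(718,172))))
print('tri rim',tri(ray(T,*P(182,157)),ray(S,*B(537,129))))
print('foot',onz(T,*H(580,280),.01),onz(S,*A(155,406),.01))
print('coltop',tri(ray(T,*H(550,90)),ray(S,*A(120,42))), onz(S,*A(120,42),.292))
tip=tri(ray(T,*H(560,453)),ray(S,*A(338,203))); print('tip',tip)
for z in(.245,.256,.267): print(z,'bar',onz(T,*H(558,170),z),onz(T,*H(557,330),z),'tip',onz(T,*H(560,453),z),'tipS',onz(S,*A(338,203),z))
print('barroot tri',tri(ray(T,*H(557,165)),ray(S,*A(150,115))), 'barend', tri(ray(T,*H(553,352)),ray(S,*A(268,175))))
print('cams',ray(T,0,0)[0],ray(S,0,0)[0])
E
python3 meas.py
```

```text
rim c [ 0.5277 -0.0656  0.09  ] L [ 0.5283 -0.0228  0.09  ] R [ 0.527  -0.1093  0.09  ]
rim scene [ 0.5272 -0.0671  0.09  ]
bar ends [ 0.4276 -0.0486  0.078 ] [ 0.4281 -0.0962  0.078 ] scene [ 0.4284 -0.05    0.078 ] [ 0.43   -0.0984  0.078 ]
tri bar ends L [ 0.4277 -0.0477  0.0825] R [ 0.4295 -0.0957  0.081 ]
tri rim [ 0.527  -0.0655  0.0917]
foot [0.6562 0.1549 0.01  ] [0.6561 0.1567 0.01  ]
coltop [0.6571 0.1553 0.2942] [0.6583 0.1536 0.292 ]
tip [0.5414 0.1547 0.2458]
0.245 bar [0.6432 0.1549 0.245 ] [0.5854 0.1556 0.245 ] tip [0.5419 0.1549 0.245 ] tipS [0.5413 0.154  0.245 ]
0.256 bar [0.6401 0.1544 0.256 ] [0.5832 0.1552 0.256 ] tip [0.5403 0.1545 0.256 ] tipS [0.5366 0.1621 0.256 ]
0.267 bar [0.6371 0.1539 0.267 ] [0.581  0.1547 0.267 ] tip [0.5388 0.154  0.267 ] tipS [0.5319 0.1701 0.267 ]
barroot tri [0.6436 0.155  0.2508] barend [0.5772 0.157  0.2473]
cams [0.4337 0.1234 0.9967] [0.1265 0.864  1.2133]
```

>>> move_arm(
  deltas=[
    [[0, 0, 0, 0.157, 1], [0, 0, 0, 0.157, 1], [0.0245, -0.0496, 0, 0, 1], [0.0245, -0.0496, 0, 0, 1], [0.0245, -0.0496, 0, 0, 1], [0.0245, -0.0496, 0, 0, 1], [0.0245, -0.0496, 0, 0, 1], [0.0245, -0.0496, 0, 0, 1]],
  ],
  newtons=4,
)

```text
t: 1.2
tcp_pos: [0.358, -0.2736, 0.4048]
orientation: [180.0, -0.0, 3.5]
ft_force: [1.0, -0.3, -0.4]
finger_gap: 0.0916
grasp_force: 0.0
```

>>> move_arm(
  deltas=[
    [[0.0245, -0.0496, 0, 0, 1], [0.0245, -0.0496, 0, 0, 1], [0.0245, -0.0496, 0, 0, 1], [0.0245, -0.0496, 0, 0, 1], [0, 0, 0, 0, 1], [0, 0, 0, 0, 1]],
  ],
)

```text
t: 1.95
tcp_pos: [0.4431, -0.0712, 0.4045]
orientation: [180.0, 0.0, 3.6]
ft_force: [-0.3, -0.1, 0.0]
finger_gap: 0.0921
grasp_force: 0.0
```

```bash
python3 - <<'E'
from h import *
f=grab('wrist'); save(f,'w1.png'); print(f['fx'],f['cx'],f['cy'],f['view'])
E
```

```text
396.3319301396984 314.6091849838905 238.187471128561 [[ 6.26708171e-02 -9.98034207e-01  2.99871594e-04 -9.91338304e-02]
 [ 9.62016198e-01  6.03290971e-02 -2.66242811e-01 -3.90974029e-01]
 [ 2.65701341e-01  1.69741358e-02  9.63905948e-01 -5.07224666e-01]
 [ 0.00000000e+00  0.00000000e+00  0.00000000e+00  1.00000000e+00]]
```

View pics/w1.png

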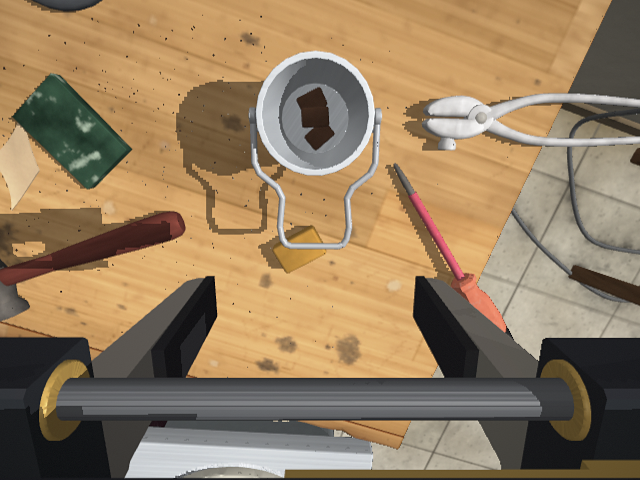

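The wrist view shows the ears at (251,115) and (379,115), the bail bar from (283,246) to (349,245), and the rim centre near (316,112). The bail is clear of the wax block.

```bash
python3 - <<'E'
from h import *
np.set_printoptions(precision=4,suppress=True)
f=grab('wrist')
for p in [(251,115),(379,115),(315,115),(283,246),(349,245),(316,245.5)]: print(p,onz(f,*p,.078))
print(onz(f,316,112,.09), manip.get_state()['ft_force'],manip.get_state()['tcp_pos'])
E
```

```text
(251, 115) [ 0.5239 -0.0199  0.078 ]
(379, 115) [ 0.5297 -0.1144  0.078 ]
(315, 115) [ 0.5268 -0.0672  0.078 ]
(283, 246) [ 0.4243 -0.0476  0.078 ]
(349, 245) [ 0.4284 -0.1007  0.078 ]
(316, 245.5) [ 0.4263 -0.0742  0.078 ]
[ 0.5285 -0.0678  0.09  ] [ 0.5265 -0.0707  0.2337] [ 0.4429 -0.0721  0.4046]
```

>>> move_arm(
  deltas=[
    [[0, 0, 0.04, 0, 1], [0, 0, 0.04, 0, 1], [0.0005, 0, 0.04, 0, 1], [0, 0, 0.0355, 0, 1], [0, 0, 0, 0, 1], [0, 0, 0, 0, 0.6], [0, 0, 0, 0, 0.6], [0, 0, 0, 0, 0.6]],
  ],
  newtons=4,
)

```text
t: 3.05
tcp_pos: [0.4442, -0.0713, 0.2503]
orientation: [180.0, -0.1, 3.5]
ft_force: [-0.4, -0.0, -0.1]
finger_gap: 0.0639
grasp_force: 0.0
```

>>> move_arm(
  deltas=[
    [[0, 0, 0, 0, 0.5], [0, 0, 0, 0, 0.5], [0, 0, 0, 0, 0.5], [0, 0, 0, 0, 0.5]],
  ],
  newtons=4,
)

```text
t: 3.55
tcp_pos: [0.4436, -0.0712, 0.2492]
orientation: [-180.0, 0.0, 3.5]
ft_force: [-2.0, -0.4, 5.9]
finger_gap: 0.0595
grasp_force: 4.0
```

>>> move_arm(
  deltas=[
    [[0.0007, 0, -0.011, 0, 0.5], [0.0021, 0, -0.0108, 0, 0.5], [0.0035, 0, -0.0104, 0, 0.5], [0.0049, 0, -0.0099, 0, 0.5], [0.0061, 0, -0.0091, 0, 0.5], [0.0072, 0, -0.0083, 0, 0.5], [0, 0, 0, 0, 0.5]],
  ],
)

```text
t: 4.42
tcp_pos: [0.4689, -0.0696, 0.3093]
orientation: [180.0, -0.0, 3.5]
ft_force: [-2.3, -0.0, 1.4]
finger_gap: 0.0593
grasp_force: 4.0
```

>>> move_arm(
  deltas=[
    [[0.0083, 0, -0.0072, 0, 0.5], [0.0091, 0, -0.0061, 0, 0.5], [0.0099, 0, -0.0049, 0, 0.5], [0.0104, 0, -0.0035, 0, 0.5], [0.0108, 0, -0.0021, 0, 0.5], [0.011, 0, -0.0007, 0, 0.5], [0, 0, 0, 0, 0.5], [0, 0, 0, 0, 0.5]],
  ],
)

```text
t: 5.42
tcp_pos: [0.5276, -0.066, 0.3332]
orientation: [180.0, -0.0, 3.5]
ft_force: [0.1, -1.4, 5.0]
finger_gap: 0.0593
grasp_force: 4.0
```

```bash
python3 - <<'E'
from h import *
f=grab('scene');w=grab('wrist')
a=cv2.resize(f['img'][150:270,320:440],(480,480),interpolation=cv2.INTER_CUBIC)
b=w['img'][:,160:480]
cv2.imwrite('pics/up.png',np.hstack([a,b])[:,:,::-1]); s=manip.get_state();print(s['tcp_pos'],s['ft_force'],s['finger_gap'])
E
```

```text
[ 0.52739074 -0.06604972  0.33319497] [-0.27060022 -1.3112329   4.15450881] 0.058987911414632076
```

View pics/up.png

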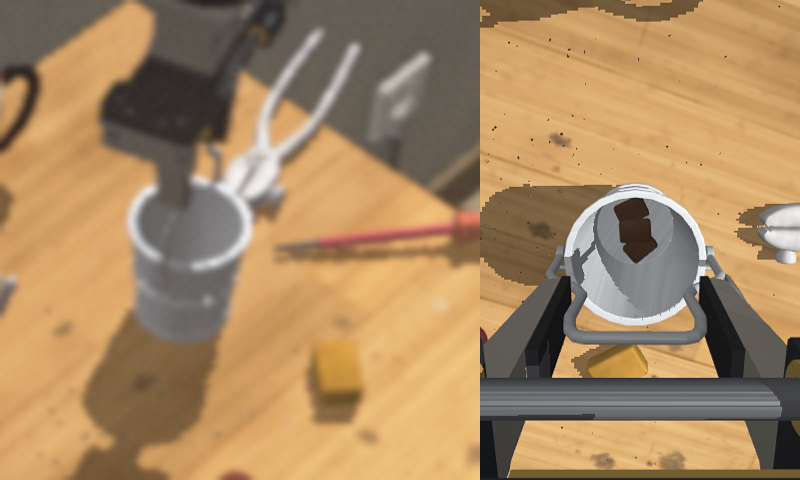

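The bail is upright between the pads, and its top bar is clear at wrist rows 325–340. The offcuts are still in the pail. I'll grip firmly and lift.

>>> move_arm(
  deltas=[
    [[0, 0, 0, 0, 0.3], [0, 0, 0, 0, 0.3], [0, 0, 0, 0, 0.3], [0, 0, 0, 0, 0.3], [0, 0, -0.003, 0, 0.3], [0, 0, -0.006, 0, 0.3], [0, 0, -0.008, 0, 0.3], [0, 0, -0.01, 0, 0.3]],
  ],
  newtons=25,
)

```text
t: 6.52
tcp_pos: [0.5276, -0.0659, 0.3607]
orientation: [-180.0, 0.0, 3.5]
ft_force: [0.6, 0.4, -3.8]
finger_gap: 0.0582
grasp_force: 25.0
```

>>> move_arm(
  deltas=[
    [[0, 0, -0.014, 0, 0.3], [0, 0, -0.014, 0, 0.3], [0, 0, -0.014, 0, 0.3], [0, 0, -0.014, 0, 0.3], [0, 0, -0.012, 0, 0.3], [0, 0, -0.008, 0, 0.3], [0, 0, -0.004, 0, 0.3], [0, 0, 0, 0, 0.3]],
  ],
)

```text
t: 7.52
tcp_pos: [0.5276, -0.066, 0.4402]
orientation: [-180.0, 0.0, 3.5]
ft_force: [-0.8, -0.9, -4.1]
finger_gap: 0.0582
grasp_force: 25.0
```

>>> move_arm(
  deltas=[
    [[-0.002, -0.004, 0, 0.01, 0.3], [-0.004, -0.008, 0, 0.013, 0.3], [-0.004, -0.012, 0, 0.013, 0.3], [-0.004, -0.016, 0, 0.013, 0.3], [-0.004, -0.02, 0, 0.012, 0.3], [-0.004, -0.02, 0, 0, 0.3], [-0.004, -0.02, 0, 0, 0.3], [-0.002, -0.02, 0, 0, 0.3]],
  ],
)

```text
t: 8.52
tcp_pos: [0.4971, 0.0546, 0.4402]
orientation: [-180.0, 0.0, 0.0]
ft_force: [0.0, -0.2, -2.3]
finger_gap: 0.0581
grasp_force: 25.0
```

>>> move_arm(
  deltas=[
    [[0, -0.02, 0, 0, 0.3], [0, -0.02, 0, 0, 0.3], [0, -0.02, 0, 0, 0.3], [0, -0.016, 0, 0, 0.3], [0, -0.012, 0, 0, 0.3], [0, -0.008, 0, 0, 0.3], [0, -0.004, 0, 0, 0.3], [0, 0, 0, 0, 0.3]],
  ],
)

```text
t: 9.52
tcp_pos: [0.4977, 0.1533, 0.4401]
orientation: [180.0, 0.0, 0.0]
ft_force: [-0.2, 0.5, -2.6]
finger_gap: 0.0578
grasp_force: 25.0
```

```bash
python3 - <<'E'
from h import *
f=grab('scene');w=grab('wrist')
a=cv2.resize(f['img'][170:310,250:390],(480,480),interpolation=cv2.INTER_CUBIC)
b=w['img'][:,160:480]
cv2.imwrite('pics/hk.png',np.hstack([a,b])[:,:,::-1]); s=manip.get_state();print(s['tcp_pos'],s['orientation'],s['ft_force'],s['finger_gap'])
E
```

```text
[0.4977339  0.15303138 0.44016328] [1.79987609e+02 4.19302266e-03 3.35510173e-02] [-0.47027111  0.01558641 -3.3579995 ] 0.05795052356748684
```

View pics/hk.png

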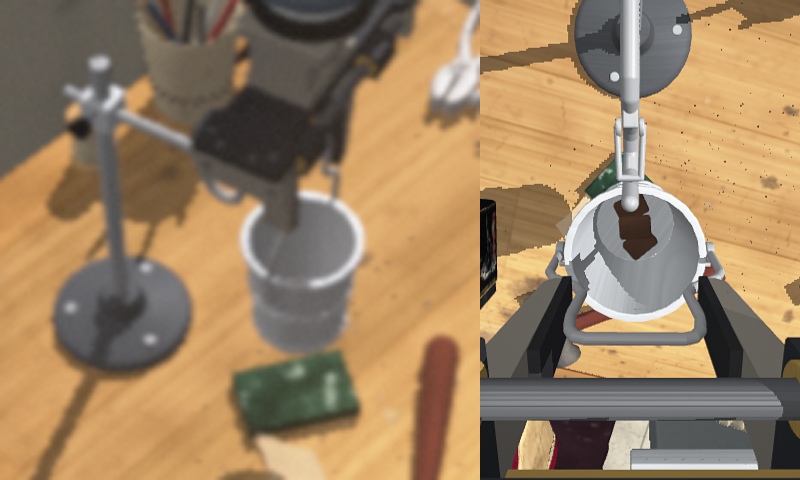

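The wrist view shows the hook arm in line with the bail. The tip's end is at about full-frame (311,200) and the bail bar is at about row 337. The pail hangs level with the offcuts in it. I'll refine the hook from the wrist rays.

```bash
cat >> meas.py <<'E'
W=grab('wrist'); rw=ray(W,311,199)
print('--- wrist')
print('all3',tri(rw,ray(T,*H(560,453)),ray(S,*A(338,203))),'w+t',tri(rw,ray(T,*H(560,453))),'w+s',tri(rw,ray(S,*A(338,203))))
for z in(.24,.246,.252,.258): print(z,onz(W,311,199,z))
s=manip.get_state(); zb=s['tcp_pos'][2]-.155
print('bar',onz(W,315,337,zb+.0),'tcp',s['tcp_pos'])
g=tri(ray(T,*H(553,352)),ray(W,309,125)); print('shank top?',g)
E
python3 meas.py | sed -n '/wrist/,$p'
```

```text
--- wrist
all3 [0.5416 0.1545 0.2454] w+t [0.5418 0.1546 0.2458] w+s [0.5415 0.1542 0.245 ]
0.24 [0.5409 0.1545 0.24  ]
0.246 [0.5419 0.1544 0.246 ]
0.252 [0.5429 0.1544 0.252 ]
0.258 [0.544  0.1543 0.258 ]
bar [0.4957 0.1527 0.2852] tcp [0.4978 0.153  0.4402]
shank top? [0.5732 0.1555 0.2682]
```

>>> move_arm(
  deltas=[
    [[0, -0.0015, 0.006, 0, 0.3], [0.004, 0, 0.0065, 0, 0.3], [0.008, 0, 0, 0, 0.3], [0.01, 0, 0, 0, 0.3], [0.011, 0, 0, 0, 0.3], [0.011, 0, 0, 0, 0.3], [0.008, 0, 0, 0, 0.3], [0.006, 0, 0, 0, 0.3]],
  ],
)

```text
t: 10.78
tcp_pos: [0.5563, 0.1549, 0.4276]
orientation: [180.0, 0.0, 0.0]
ft_force: [0.3, -0.2, -3.3]
finger_gap: 0.0582
grasp_force: 25.0
```

>>> move_arm(
  deltas=[
    [[0, 0, 0.001, 0, 0.3], [0, 0, 0.004, 0, 0.3], [0, 0, 0.006, 0, 0.3], [0, 0, 0.006, 0, 0.3], [0, 0, 0.004, 0, 0.3], [0, 0, 0.002, 0, 0.3], [0, 0, 0, 0, 0.3], [0, 0, 0, 0, 0.3]],
  ],
)

```text
t: 11.78
tcp_pos: [0.5558, 0.1549, 0.4049]
orientation: [-180.0, -0.0, 0.0]
ft_force: [-0.2, 0.4, -3.8]
finger_gap: 0.0578
grasp_force: 25.0
```

```bash
python3 - <<'E'
from h import *
F=[]
for i in range(4):
    w=grab('wrist'); F.append(manip.get_state()['ft_force'])
b=w['img'][100:400,210:410]
cv2.imwrite('pics/g1.png',cv2.resize(b,(400,600),interpolation=cv2.INTER_CUBIC)[:,:,::-1]); s=manip.get_state();print(s['tcp_pos'],np.mean(F,0),np.std(F,0),s['finger_gap'])
E
```

```text
[0.55575263 0.15489166 0.40482894] [ 0.36845413  0.18706072 -3.09442451] [0.48790741 0.40146366 0.49942225] 0.05834739481653492
```

View pics/g1.png

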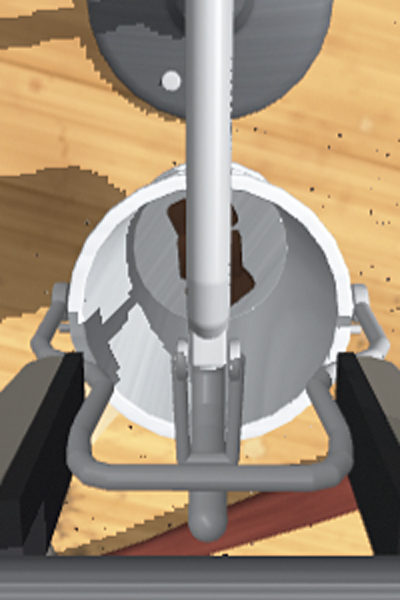

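The bar lies across the gate near its free end (crop row 475). The tip's end is in front of it (row 525), and the gate pivot is at row 360. I'll feel downward for the gate.

>>> move_arm(
  deltas=[
    [[0, 0, 0.0015, 0, 0.3], [0, 0, 0.0015, 0, 0.3], [0, 0, 0.0015, 0, 0.3], [0, 0, 0.001, 0, 0.3], [0, 0, 0, 0, 0.3]],
  ],
)

```text
t: 12.6
tcp_pos: [0.5557, 0.1549, 0.3991]
orientation: [180.0, 0.0, 0.0]
ft_force: [-0.0, 0.2, -3.2]
finger_gap: 0.0579
grasp_force: 25.0
```

>>> move_arm(
  deltas=[
    [[0, 0, 0.001, 0, 0.3], [0, 0, 0, 0, 0.3]],
  ],
)

```text
t: 12.85
tcp_pos: [0.5557, 0.1549, 0.3981]
orientation: [180.0, 0.0, 0.0]
ft_force: [0.1, 0.2, -2.8]
finger_gap: 0.0583
grasp_force: 25.0
```

>>> move_arm(
  deltas=[
    [[0, 0, 0.001, 0, 0.3], [0, 0, 0, 0, 0.3]],
  ],
)

```text
t: 13.1
tcp_pos: [0.5557, 0.1549, 0.3971]
orientation: [180.0, 0.0, 0.0]
ft_force: [0.5, 0.3, -2.3]
finger_gap: 0.0578
grasp_force: 25.0
```

>>> move_arm(
  deltas=[
    [[0, 0, 0.001, 0, 0.3], [0, 0, 0, 0, 0.3]],
  ],
)

```text
t: 13.35
tcp_pos: [0.5558, 0.1549, 0.3963]
orientation: [-180.0, -0.0, 0.0]
ft_force: [0.1, -0.8, -1.8]
finger_gap: 0.0581
grasp_force: 25.0
```

>>> move_arm(
  deltas=[
    [[0, 0, 0.001, 0, 0.3], [0, 0, 0, 0, 0.3]],
  ],
)

```text
t: 13.6
tcp_pos: [0.5558, 0.1549, 0.3953]
orientation: [-180.0, -0.0, 0.0]
ft_force: [-0.7, 0.3, -0.8]
finger_gap: 0.058
grasp_force: 25.0
```

>>> move_arm(
  deltas=[
    [[0, 0, 0.001, 0, 0.3], [0, 0, 0.001, 0, 0.3], [0, 0, 0, 0, 0.3]],
  ],
)

```text
t: 13.98
tcp_pos: [0.5558, 0.1549, 0.3932]
orientation: [-180.0, -0.0, 0.0]
ft_force: [0.5, 0.7, -1.6]
finger_gap: 0.058
grasp_force: 25.0
```

>>> move_arm(
  deltas=[
    [[-0.001, 0, 0, 0, 0.3], [0, 0, 0, 0, 0.3]],
  ],
)

```text
t: 14.22
tcp_pos: [0.5546, 0.1549, 0.3932]
orientation: [180.0, 0.0, 0.0]
ft_force: [-0.3, 0.6, -0.9]
finger_gap: 0.0582
grasp_force: 25.0
```

>>> move_arm(
  deltas=[
    [[-0.001, 0, 0, 0, 0.3], [0, 0, 0, 0, 0.3]],
  ],
)

```text
t: 14.48
tcp_pos: [0.5536, 0.1549, 0.3932]
orientation: [180.0, 0.0, 0.0]
ft_force: [-0.1, 0.1, -0.2]
finger_gap: 0.058
grasp_force: 25.0
```

>>> move_arm(
  deltas=[
    [[-0.001, 0, 0, 0, 0.3], [0, 0, 0, 0, 0.3]],
  ],
)

```text
t: 14.72
tcp_pos: [0.5526, 0.1549, 0.3932]
orientation: [180.0, 0.0, 0.0]
ft_force: [-0.2, -0.0, -0.2]
finger_gap: 0.0582
grasp_force: 25.0
```

>>> move_arm(
  deltas=[
    [[-0.001, 0, 0, 0, 0.3], [0, 0, 0, 0, 0.3]],
  ],
)

```text
t: 14.98
tcp_pos: [0.5515, 0.1549, 0.393]
orientation: [180.0, 0.0, 0.1]
ft_force: [0.3, 0.0, -0.9]
finger_gap: 0.0579
grasp_force: 25.0
```

>>> move_arm(
  deltas=[
    [[-0.001, 0, 0, 0, 0.3], [0, 0, 0, 0, 0.3]],
  ],
)

```text
t: 15.22
tcp_pos: [0.5507, 0.1549, 0.3932]
orientation: [-180.0, -0.0, 0.0]
ft_force: [0.5, -0.4, -1.4]
finger_gap: 0.0579
grasp_force: 25.0
```

```bash
cat > ft.py <<'E'
from h import *
np.set_printoptions(precision=3,suppress=True)
F=[]
for i in range(6):
    w=grab('wrist'); s=manip.get_state(); F.append(np.r_[s['ft_force'],s['ft_torque']])
print(s['tcp_pos'],np.mean(F,0),s['finger_gap']); save(w,'w_last.png')
E
python3 ft.py
```

```text
[0.551 0.155 0.393] [ 1.488 -0.194 -1.72   0.034 -0.189  0.015] 0.058102350685741884
```

>>> move_arm(
  deltas=[
    [[-0.0007, 0, 0, 0, 0.3], [0, 0, 0, 0, 0.3]],
  ],
)

```text
t: 15.78
tcp_pos: [0.5501, 0.1549, 0.3933]
orientation: [-180.0, -0.0, 0.0]
ft_force: [3.1, 0.0, -1.8]
finger_gap: 0.0579
grasp_force: 25.0
```

```bash
python3 ft.py
```

```text
[0.55  0.155 0.393] [ 3.541  0.463 -1.389  0.008 -0.504  0.002] 0.05769179805943626
```

>>> move_arm(
  deltas=[
    [[0.0004, 0, 0.0015, 0, 0.3], [0.0004, 0, 0.0015, 0, 0.3], [0.0004, 0, 0.0015, 0, 0.3], [0, 0, 0, 0, 0.3]],
  ],
)

```text
t: 16.58
tcp_pos: [0.5514, 0.155, 0.3892]
orientation: [-180.0, -0.0, 0.0]
ft_force: [1.4, 0.4, 4.8]
finger_gap: 0.0578
grasp_force: 25.0
```

```bash
python3 ft.py
```

```text
[0.551 0.155 0.389] [ 1.847 -0.18   4.811 -0.005 -0.27   0.008] 0.057765761437115905
```

>>> move_arm(
  deltas=[
    [[0.0008, 0, 0, 0, 0.3], [0, 0, 0, 0, 0.3]],
  ],
)

```text
t: 17.12
tcp_pos: [0.552, 0.1549, 0.3887]
orientation: [-180.0, 0.0, 0.0]
ft_force: [1.7, 0.8, 4.0]
finger_gap: 0.0581
grasp_force: 25.0
```

```bash
python3 ft.py
```

```text
[0.552 0.155 0.389] [ 1.064  0.49   4.396  0.063 -0.094 -0.025] 0.057691448195419694
```

>>> move_arm(
  deltas=[
    [[0.0005, 0, 0.0015, 0, 0.3], [0.0005, 0, 0.0015, 0, 0.3], [0, 0, 0, 0, 0.3]],
  ],
)

```text
t: 17.8
tcp_pos: [0.553, 0.1549, 0.3853]
orientation: [180.0, 0.0, 0.0]
ft_force: [1.1, 0.4, 1.2]
finger_gap: 0.0579
grasp_force: 25.0
```

```bash
python3 ft.py
```

```text
[0.553 0.155 0.385] [ 1.094  0.158  1.064  0.026 -0.153  0.003] 0.05825918573625451
```

>>> move_arm(
  deltas=[
    [[0.0004, 0, 0.0015, 0, 0.3], [0.0004, 0, 0.0015, 0, 0.3], [0.0004, 0, 0.0015, 0, 0.3], [0, 0, 0, 0, 0.3]],
  ],
)

```text
t: 18.6
tcp_pos: [0.5541, 0.1549, 0.381]
orientation: [180.0, 0.0, 0.0]
ft_force: [-0.9, 0.0, 1.6]
finger_gap: 0.0583
grasp_force: 25.0
```

```bash
python3 ft.py
```

```text
[0.554 0.155 0.381] [-0.133  0.395  1.444  0.019  0.049 -0.011] 0.057852461836461394
```

>>> move_arm(
  deltas=[
    [[0.0002, 0, 0.0015, 0, 0.3], [0.0003, 0, 0.0015, 0, 0.3], [0.0003, 0, 0.0015, 0, 0.3], [0, 0, 0, 0, 0.3]],
  ],
)

```text
t: 19.4
tcp_pos: [0.555, 0.1548, 0.3762]
orientation: [180.0, 0.0, 0.0]
ft_force: [1.4, 0.4, -2.7]
finger_gap: 0.0582
grasp_force: 25.0
```

```bash
python3 ft.py
```

```text
[0.555 0.155 0.376] [ 1.518 -0.047 -2.926  0.017 -0.252  0.021] 0.05833033133675289
```

>>> move_arm(
  deltas=[
    [[0.0005, 0, 0.0015, 0, 0.3], [0.0005, 0, 0.0015, 0, 0.3], [0, 0, 0, 0, 0.3]],
  ],
)

```text
t: 20.08
tcp_pos: [0.5561, 0.1549, 0.3736]
orientation: [-180.0, 0.0, 0.0]
ft_force: [1.6, 1.4, -2.2]
finger_gap: 0.0583
grasp_force: 25.0
```

```bash
python3 ft.py; python3 -c "
import cv2
i=cv2.imread('pics/w_last.png')[150:450,160:460]
cv2.imwrite('pics/g2.png',cv2.resize(i,(600,600),interpolation=cv2.INTER_CUBIC))"
```

```text
[0.556 0.155 0.374] [ 2.028 -0.067 -2.705  0.05  -0.216  0.007] 0.05804426627860806
```

View pics/g2.png

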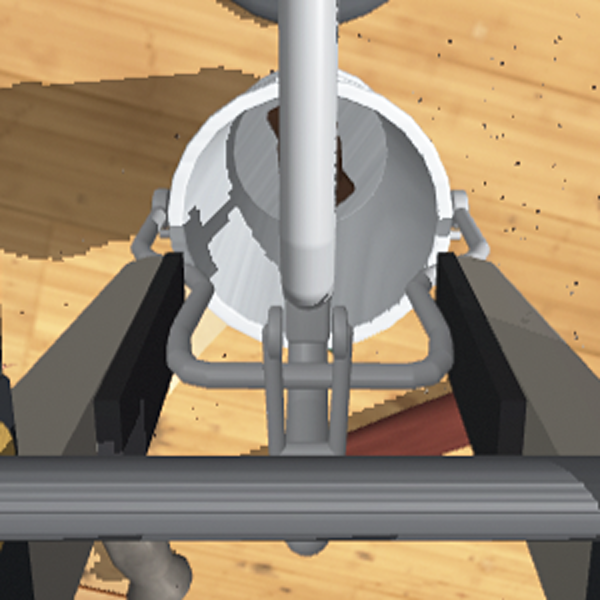

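The gate has sprung closed over the bar: it runs from row 310 to row 450 and passes in front of the bar at row 373. I'll lower the bar into the seat.

>>> move_arm(
  deltas=[
    [[0.001, 0, 0.001, 0, 0.3], [0.001, 0, 0.001, 0, 0.3], [0.001, 0, 0.001, 0, 0.3], [0, 0, 0, 0, 0.3]],
  ],
)

```text
t: 20.88
tcp_pos: [0.559, 0.1549, 0.3705]
orientation: [180.0, 0.0, 0.0]
ft_force: [-0.4, 0.3, -2.9]
finger_gap: 0.0584
grasp_force: 25.0
```

```bash
python3 ft.py
```

```text
[0.559 0.155 0.371] [ 0.315 -0.17  -2.905  0.028 -0.028 -0.007] 0.057986380970456074
```

>>> move_arm(
  deltas=[
    [[0.001, 0, 0.0007, 0, 0.3], [0.001, 0, 0.0007, 0, 0.3], [0, 0, 0, 0, 0.3]],
  ],
)

```text
t: 21.55
tcp_pos: [0.5611, 0.1549, 0.3692]
orientation: [-180.0, -0.0, 0.0]
ft_force: [-0.4, -0.1, -2.9]
finger_gap: 0.0577
grasp_force: 25.0
```

```bash
python3 ft.py
```

```text
[0.561 0.155 0.369] [-0.055 -0.223 -2.92   0.019 -0.027  0.014] 0.058221787914573254
```

Now I'll go straight down to the seat in small steps.

>>> move_arm(
  deltas=[
    [[0, 0, 0.001, 0, 0.3], [0, 0, 0, 0, 0.3], [0, 0, 0, 0, 0.3]],
  ],
)

```text
t: 22.22
tcp_pos: [0.5611, 0.1549, 0.3685]
orientation: [-180.0, -0.0, 0.0]
ft_force: [1.0, -1.0, 0.7]
finger_gap: 0.0582
grasp_force: 25.0
```

>>> move_arm(
  deltas=[
    [[0.0003, 0, 0.0007, 0, 0.3], [0, 0, 0, 0, 0.3], [0, 0, 0, 0, 0.3]],
  ],
)

```text
t: 22.6
tcp_pos: [0.5614, 0.1549, 0.3678]
orientation: [-180.0, -0.0, 0.0]
ft_force: [0.1, 0.4, 2.7]
finger_gap: 0.0582
grasp_force: 25.0
```

```bash
python3 ft.py
```

```text
[0.561 0.155 0.368] [-0.175 -0.06   2.629  0.025  0.054  0.004] 0.057976381193167704
```

>>> move_arm(
  deltas=[
    [[0, 0, -0.0005, 0, 0.3], [0, 0, 0, 0, 0.3], [0, 0, 0, 0, 0.3], [0, 0, 0, 0, 0.3]],
  ],
  newtons=5,
)

```text
t: 23.4
tcp_pos: [0.5613, 0.1549, 0.368]
orientation: [180.0, 0.0, 0.0]
ft_force: [-0.6, -0.1, 0.7]
finger_gap: 0.0592
grasp_force: 5.0
```

>>> move_arm(
  deltas=[
    [[0, 0, 0, 0, 0.66], [0, 0, 0, 0, 0.68], [0, 0, 0, 0, 0.7], [0, 0, 0, 0, 0.75], [0, 0, 0, 0, 0.85], [0, 0, 0, 0, 1], [0, 0, 0, 0, 1], [0, 0, 0, 0, 1]],
  ],
)

```text
t: 24.4
tcp_pos: [0.5613, 0.1549, 0.3681]
orientation: [-180.0, 0.0, 0.0]
ft_force: [0.1, 0.1, -0.3]
finger_gap: 0.0915
grasp_force: 0.0
```

```bash
python3 ft.py
```

```text
[0.561 0.155 0.368] [ 0.081  0.319  0.095  0.025 -0.    -0.012] 0.09177903107338098
```

>>> move_arm(
  deltas=[
    [[0, 0, -0.006, 0, 1], [0, 0, -0.012, 0, 1], [0, 0, -0.02, 0, 1], [0, 0, -0.02, 0, 1], [0, 0, -0.02, 0, 1], [0, 0, -0.02, 0, 1], [0, 0, -0.02, 0, 1], [0, 0, -0.02, 0, 1]],
  ],
)

```text
t: 25.7
tcp_pos: [0.5612, 0.1549, 0.5078]
orientation: [-180.0, -0.1, 0.0]
ft_force: [-0.4, -0.3, 0.3]
finger_gap: 0.0918
grasp_force: 0.0
```

>>> move_arm(
  deltas=[
    [[-0.03, 0.02, 0, 0, 1], [-0.04, 0.04, 0, 0, 1], [-0.04, 0.04, 0, 0, 1], [-0.03, 0.04, 0, 0, 1], [0, 0.04, 0, 0, 1], [0, 0.03, 0, 0, 1], [0, 0, 0, 0, 1], [0, 0, 0, 0, 1]],
  ],
)

```text
t: 26.7
tcp_pos: [0.4214, -0.0549, 0.5066]
orientation: [-180.0, -0.0, 0.0]
ft_force: [0.4, 0.5, 0.7]
finger_gap: 0.0915
grasp_force: 0.0
```

>>> move_arm(
  deltas=[
    [[0, 0, 0, 0, 1], [0, 0, 0, 0, 1], [0, 0, 0, 0, 1], [0, 0, 0, 0, 1], [0, 0, 0, 0, 1], [0, 0, 0, 0, 1], [0, 0, 0, 0, 1], [0, 0, 0, 0, 1]],
  ],
)

```text
t: 27.7
tcp_pos: [0.4215, -0.0553, 0.5061]
orientation: [-180.0, 0.0, 0.0]
ft_force: [0.4, -0.0, -0.7]
finger_gap: 0.0916
grasp_force: 0.0
```

```bash
python3 - <<'E'
from h import *
f=grab('scene');t=grab('top')
for i in range(8): f2=grab('scene')
d=np.abs(f['img'].astype(int)-f2['img'])[190:320,250:380].max(2); print('moved px',(d>60).sum(), manip.get_state()['t'])
a=cv2.resize(f2['img'][180:300,255:355],(400,480),interpolation=cv2.INTER_CUBIC)
b=cv2.resize(t['img'][170:290,255:355],(400,480),interpolation=cv2.INTER_CUBIC)
cv2.imwrite('pics/end.png',np.hstack([a,b])[:,:,::-1])
E
```

```text
moved px 0 28.2
```

View pics/end.png

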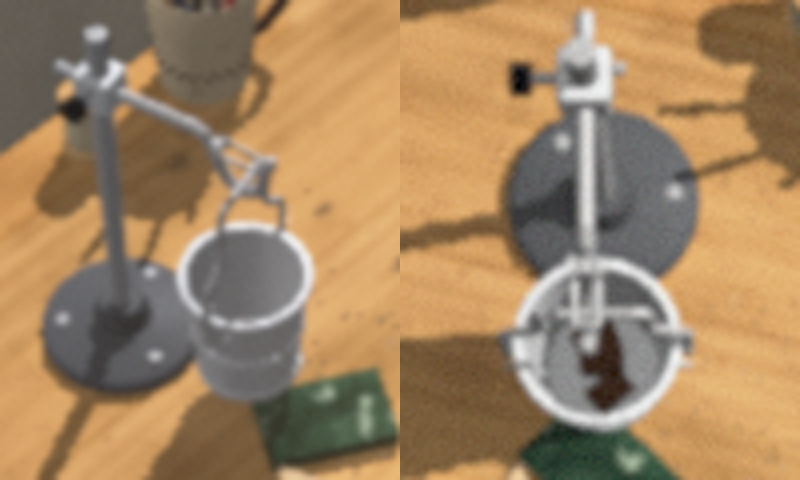

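The pail hangs level and still. Its bar is in the bottom of the hook with the gate closed above it (top view row 312), and the offcuts are in the pail.

```bash
python3 -c "
from cell import manip
print(manip.close_job())"
```

```text
the job is handed in; nothing more can be done
None
```

The pail hangs still and level by its bail in the bottom of the hook, with the gate closed above it and the offcuts inside; I handed the job in at about 28 s (judging result not shown), with the gripper clear.

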